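# Uncap the bearing's grease nipple and press the grease gun home

### The job

Lift the loose dust cap off the tilted grease nipple on the bearing block and set it down, open side down, in the round recess of its wooden holder. Then take the grease gun from its stand, press its coupler squarely onto the nipple until it snaps on, and push on so that the spring collar below is pressed well down, most of the way to its stop; finish while still gripping the gun and holding it pressed there. Leave the other things on the bench where they are.

Things in the scene. Friction and masses are not known exactly. Their poses are not given: they have to be found in the camera images.
- block: Grey bearing casting, about 85 mm tall, with a 22 mm steel shaft and a 60 mm pulley, screwed on a plywood base 75 x 190 mm; fixed. Origin: centre of the base's underside on the table; the shaft runs along y, the pulley is at +y.
- nipple: Grease nipple on the bearing, fixed. Origin: centre of the top of its round grey boss (26 mm across), 92 mm above the table. z: its axis, pointing out, 0.38 rad (22 deg) from vertical, leaning towards the robot, up to 0.5 rad to a side. Along z: spring collar 22 mm across from 0 to 16 mm, steel stem 13 mm across to 31 mm, cone to the 6 mm wide tip at 38 mm.
- latch (a point): Point on the nipple's axis, 24 mm from its origin, z along the axis: level of four 8 mm sprung balls that stand out of the stem to a circle 20 mm across. The coupler's lip meets them with its mouth 26 mm from the nipple's origin, needs about 4 to 5 N, and past 23 mm snaps over: they pull it on (up to 8 N) to 17 mm.
- collar (a joint): Travel (m) of the brass spring collar at the nipple's foot, pressed down along the axis by the coupler's mouth after the snap: 0 released (upper face 16 mm from the nipple's origin), 0.010 at its hard stop (face at 6 mm). Its spring pushes back with 3 N at 0, 12 N at 0.010.
- cap: Loose black dust cap, 30 mm across, 32 mm tall, about 30 g, solid upper 12 mm, 23 mm bore open below. Origin: centre of its open rim; z points out of its closed top. At the start it sits loosely (1 mm play) over the nipple along the nipple's axis, rim about 18 mm and top about 50 mm from the nipple's origin; it draws off along that axis.
- dish: Cap holder: mid-brown wooden block 75 x 75 x 26 mm, fixed, with a round flat recess 37 mm across, 8 mm deep in the middle of its top. Origin: centre of its underside on the table; recess floor 18 mm above it. Seated, the cap's rim is on that floor.
- gun: Push grease gun, 138 mm long, about 300 g, standing nose down in its stand. Origin: centre of the coupler's mouth (lower end); z runs to the grip end. Along z: steel coupler 30 mm across to 50 mm (mouth lip 5 mm high, 16 mm opening; 22 mm chamber behind, to 44 mm), barrel 24 mm across to 86 mm, square black grip 28 x 28 mm (faces across x and y) to 138 mm.
- gun_grip (a point): Middle of the gun's square grip, on its axis, 112 mm from the mouth; axes as the gun's.
- stand: Gun stand: pale wooden block 85 x 85 x 55 mm, fixed, with a round hole 33 mm across, 40 mm deep in the middle of its top, in which the gun stands loosely. Origin: centre of its underside on the table; hole floor 15 mm above it.
- jar: Bystander, to be left alone: closed glass jar with a steel lid, 70 mm across, 100 mm tall, standing. Origin: its underside.
- can: Bystander, to be left alone: closed paper-labelled can, 66 mm across, 110 mm tall, standing. Origin: its underside.
- wrench: Bystander, to be left alone: steel wrench lying flat. Origin: its underside.
- screwdriver: Bystander, to be left alone: screwdriver lying flat. Origin: its underside.
- offcut: Bystander, to be left alone: pale wooden offcut 110 x 80 x 18 mm with two holes, lying flat. Origin: its underside.
- holdfast: Bystander, to be left alone: dark wooden clamping pad, a bar 60 x 30 x 30 mm. Origin: its underside.
- brush: Bystander, to be left alone: bench brush lying flat. Origin: its underside.
Not all that is in view belongs to the job. Several things have the shape of the cap; the one meant has the colours described above.

How it is judged (in metres and radians):
On the way:
1. the cap is off the nipple and let go, seated open side down in the holder's recess (horizontal distance between cap and dish below 0.006 m and z of cap in the frame of dish between 0.014 and 0.022 m and angle between cap's own z axis and vertical below 0.12 rad and contact force between the fingers and cap below 0.05 N and linear speed of cap below 0.02 m/s), for 0.2 s.
At the end, for the whole second after the job is handed in: Cap let go in the recess (within 6 mm of centre, upright to 0.12 rad, on its floor). Gun on the nipple: mouth 3 to 12.5 mm from its origin, 4 mm of its axis, aligned to 0.12 rad; collar down over 4 mm, pushed with over 4 N; fingers still on the gun, all for the last second (all of step 1 and z of gun in the frame of nipple between 0.003 and 0.0125 m and x of gun in the frame of nipple between -0.004 and 0.004 m and y of gun in the frame of nipple between -0.004 and 0.004 m and angle between the z axis of gun and the z axis of nipple, either way round below 0.12 rad and value of joint collar above 0.004 m and contact force between gun and nipple above 4 N and contact force between the fingers and gun above 1 N); the arm keeps its last pose, push and grip.
It fails at once if a bystander is moved by more than 30 mm (distance of any of jar, can, wrench, screwdriver, offcut, holdfast, brush from where it was at the start of the episode above 0.03 m).
It also fails if it takes over 58 s, if anything falls off the work surface, if the arm or the gripper's body presses on something with over 40 N, if the wrist force passes 120 N, or if a joint passes its speed limit or range.

### The arm

A 6-joint arm with a two-finger parallel gripper is mounted at the origin on the work surface. World frame = base frame: x ahead of the robot, y to its left, z up, the work surface at z = 0. Lengths are in mm, angles in degrees, forces in N, time in s.
With the tool pointing down it reaches from about 350 to 850 mm from the base axis. Payload 8.1 kg.
Tool frame: the origin (TCP) lies at the very end of the fingers, on their centre line; the grasp point (between the pads) lies 19 mm behind it (tcp_to_grasp is the distance from the TCP to the grasp point, in mm); z points along the fingers, x is the direction in which the jaws open and shut, and the axes are right-handed (so a half turn about z gives the same grasp; the last joint's range is limited). The gripper opens to 85 mm and grips with 20 to 120 N. Pads are 22 mm wide; open, the fingers measure 114 mm over their backs; the gripper's body (76 mm by 85 mm) begins 54 mm behind the grasp point. The pads swing forward as they close: fully open they stand 13 mm farther back than shut.
Start: joints at [68.102, 7.471, 85.268, -0, 87.261, -4.893], TCP at [175.455, 573.777, 199.892] pointing down, gripper open.
Joint ranges: [-169.43, 169.43], [-51.17, 129.36], [1.28, 143.12], [-76.62, 256.62], [0, 156.53], [-152.29, 152.29]. Speed limits (degrees/s): [136.94, 136.94, 159.86, 180, 180, 180].

### API

Orientations are given as [roll, pitch, yaw] about the fixed x, y, z axes, in that order (R = Rz(yaw) Ry(pitch) Rx(roll)).
In Python, from bench import * gives the robot as it stands. The module is installed in compiled form; this text tells all that it offers.
- The arm moves only by the tool apply_moves, never from a script. Its argument "targets" is text: rows parted by semicolons, each of 7 numbers parted by spaces: the turn, a rotation vector about the tool's x, y, z in rad, then the shift along the tool's x, y, z in cm, then the finger opening in cm, from 0 to 8.54. A call has exactly 5 rows; each row is the pose to reach, as a shift and turn from the pose commanded when the call began, along the tool's axes at that moment; what a row does not reach only later rows make up. A row lasts 1/10 s, in which the tool goes at most 50 mm and 8.59 degrees, less where a joint would pass 70% of its speed; a pose out of reach is approached as far as the arm can. A call with a gripper value outside its range is refused whole. The fingers move at their own pace and stop on an object; "force" is the grip in N (left out, the last holds). Time passes only in rows, so rows that repeat a pose let the fingers close, or fill a call up. It gives the time, the measured TCP pose, the force and the opening at its end, in the units of the state.
- sense(): the state, without advancing time (a new reading comes with each control period).
- snapshot(name): name is "side" or "top"; returns the picture (400x640x3 uint8, red, green, blue); there is no depth.
- camera_model(name): a dict with "fx", "fy", "cx", "cy" (pixels), "position" and "attitude" of the camera in the world. Camera axes: x right, y up, looking along -z (the intrinsics and any distortion apply to the point x, -y, -z); pixel columns grow to the right and rows downward; lengths in mm; the calibration is good to about 2 mm. A picture is of the moment at which its call begins. camera_model takes no time and is no camera call.
- hand_in(): hands the job in, once; it reports no verdict.
Trained networks look in the newest picture that a camera, given by its name, has taken for a name from the list of things; names that differ only in an ending like _2 or _b are one class to them, and where a whole thing is asked for, a point or a joint stands for the part that bears it (a point fixed in the world has none). Each returns a list of dicts, best first, with "confidence" (0 to 1); they miss things now and then, are a little off and sometimes report something else, mostly with a low value. They report only what shows in the picture. A call takes as long as a camera call. They do not tell look-alikes from the thing itself.
- recognise(camera, query): "at" ([row, column] in pixels, amid what is visible of it).
- place_of(camera, query): "at" ([row, column] in pixels: a listed point, or the origin of a listed thing).
The state is a dict: "time": time; "joint_pos": joint angles; "qd": joint speeds; "joint_efforts": joint torques, N m; "tool_pos": TCP position; "tcp_rot": TCP orientation; "ft_force": force on the tool from outside, world axes, zero at the start; "wrist_torque": the same for the moment, N m; "finger_gap": finger opening in mm.
Only numpy, scipy, OpenCV 4.12 (cv2) and the standard library are available. Lean on these libraries where they do the work, as an engineer would, in place of code of your own. Each camera call takes 0.05 s, during which the arm holds its last target. There are 200 camera calls.

## Working session

There is one attempt and no reset: what is moved stays moved. The work goes in short steps, Python scripts to look and compute and a tool call to move; the robot and the scene stay as the last step left them, time stands still between calls to the robot, and variables do not carry over. Pictures are saved under pics/ and viewed, about 8 in all and at most 12, crops included, and the job is handed in when it is done.

Besides the shell and the picture viewer there is one more tool, called after ">>>" in YAML: its name, and indented under it one key for each argument. apply_moves: Moves the arm, as the interface text tells. Its arguments: {"type":"object","properties":{"targets":{"type":"string"},"force":{"type":"number"}},"required":["targets"]}

```bash
mkdir -p pics
python3 - <<'E'
from bench import *
import cv2, json
for n in ("side","top"):
    im=snapshot(n); cv2.imwrite(f"pics/{n}0.png",im[:,:,::-1]); print(n,camera_model(n))
    for q in ("cap","dish","gun","gun_grip","stand","nipple","latch","block"):
        try: print(q,[(np.round(d["at"],1).tolist() if 0 else [round(float(v),1) for v in d["at"]],round(d["confidence"],2)) for d in place_of(n,q)[:4]])
        except Exception as e: print(q,e)
print(sense())
E
```

```text
side {'fx': 391.01451445186717, 'fy': 391.01451445186717, 'cx': 314.77341110934645, 'cy': 203.98257895794822, 'position': array([ 294.63655461, -590.31953512,  780.78922459]), 'attitude': array([ 45.71827571,  -1.17479181, -24.04596806])}
cap [([228.1, 292.4], 0.54), ([200.5, 320.3], 0.5), ([208.9, 269.7], 0.47)]
dish [([186.4, 243.8], 0.97), ([223.9, 330.5], 0.23)]
gun [([351.4, 339.9], 0.73)]
gun_grip [([322.0, 340.0], 0.91), ([142.9, 248.3], 0.69)]
stand [([347.9, 339.8], 0.75)]
nipple [([203.1, 326.2], 0.47)]
latch [([194.7, 321.6], 0.43), ([184.7, 247.4], 0.27)]
block [([224.6, 328.9], 0.94), ([185.3, 306.4], 0.74)]
top {'fx': 475.06894770454244, 'fy': 475.06894770454244, 'cx': 321.59625873517695, 'cy': 195.4393739406934, 'position': array([ 437.78712656,   35.22662598, 1325.82228689]), 'attitude': array([  7.02727079,   1.30454711, -91.48142987])}
cap [([217.1, 327.9], 0.65), ([187.2, 330.7], 0.64), ([228.7, 287.4], 0.51)]
dish []
gun [([225.3, 448.4], 0.5)]
gun_grip [([223.1, 458.8], 0.8)]
stand [([227.8, 445.9], 0.81)]
nipple [([229.4, 448.8], 0.16)]
latch [([160.5, 465.0], 0.38), ([186.4, 325.8], 0.27)]
block [([186.4, 329.1], 0.74)]
{'time': 0.9, 'joint_pos': array([ 6.81037710e+01,  7.47154198e+00,  8.52687223e+01, -2.86017584e-04,
        8.72609064e+01, -4.89425818e+00]), 'qd': array([-0.01859602,  0.04711493,  0.03142618,  0.04996742,  0.02164704,
       -0.07827362]), 'joint_efforts': array([ 3.72113631e-03, -5.69317603e+01, -5.00869417e+01, -1.28690167e-04,
        1.31507106e-03, -5.80259552e-05]), 'tool_pos': array([175.43451612, 573.77716849, 199.87945006]), 'tcp_rot': array([1.79999815e+02, 1.19082905e-03, 7.29980428e+01]), 'ft_force': array([-0.21602732,  0.26997843,  0.30412235]), 'wrist_torque': array([ 0.02882814, -0.01394898, -0.00396661]), 'finger_gap': 85.57172279982302}
```

View pics/side0.png

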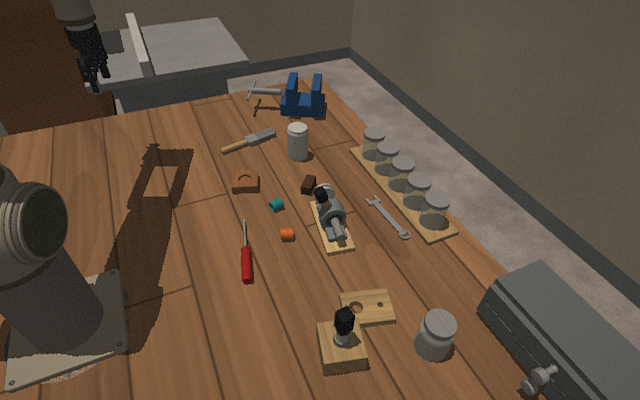

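View pics/top0.png

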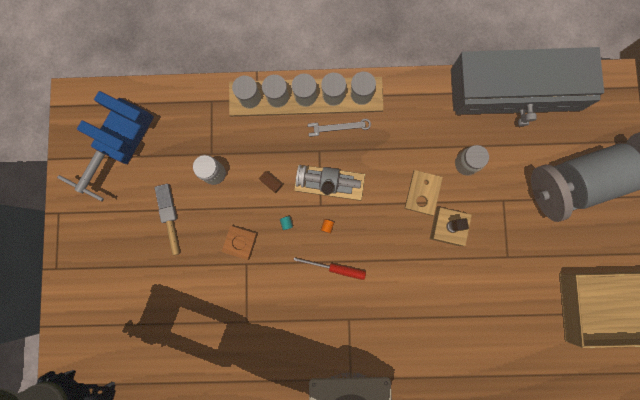

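Both views show the job things: the black cap on the block is at top (187,328) and side (195,321). The dish is at top (241,240) and side (184,246), and the gun at top (225,458) and side (320,344). The teal and orange caps are decoys. I'll crop closer and triangulate.

```bash
cat > h.py <<'E'
import numpy as np, cv2
from scipy.spatial.transform import Rotation as R
from scipy.optimize import least_squares
from bench import *
CM={n:camera_model(n) for n in("side","top")}
def proj(n,P):
    c=CM[n]; q=(np.atleast_2d(P)-c["position"])@R.from_euler("xyz",c["attitude"],degrees=True).as_matrix()
    return np.c_[c["cy"]-c["fy"]*q[:,1]/-q[:,2], c["cx"]+c["fx"]*q[:,0]/-q[:,2]]  # row,col
def ray(n,rc):
    c=CM[n]; d=np.array([(rc[1]-c["cx"])/c["fx"],-(rc[0]-c["cy"])/c["fy"],-1])
    return c["position"],R.from_euler("xyz",c["attitude"],degrees=True).apply(d)
def onz(n,rc,z):
    p,d=ray(n,rc); return p+d*(z-p[2])/d[2]
def tri(a,b):
    f=lambda x:np.r_[proj("side",x)[0]-a,proj("top",x)[0]-b]
    s=least_squares(f,[400,0,50]); return s.x.round(1),s.fun.round(1)
E
python3 - <<'E'
from h import *
print("cap",tri((200,320),(187.2,330.7)))
print("gripmid",tri((322,340),(223.1,458.8)))
print("dish z0",onz("side",(186.4,243.8),0),"dish top",onz("top",(241,240),26),onz("side",(180,246.5),26))
s=cv2.imread("pics/side0.png");t=cv2.imread("pics/top0.png")
def crop(im,r,c,h,w,k): return cv2.resize(im[r:r+h,c:c+w],(w*k,h*k),interpolation=cv2.INTER_CUBIC)
a=np.hstack([crop(s,170,300,50,66,6),crop(t,160,290,50,66,6)])
b=np.hstack([crop(s,300,310,50,66,6),crop(t,205,420,50,66,6)])
c=np.vstack([a,b]); c=np.clip(c.astype(float)*1.6,0,255).astype(np.uint8)
cv2.imwrite("pics/m1.png",c);print(c.shape)
E
```

```text
cap (array([605.9,  35.9, 114.1]), array([-0.1,  1. ,  1. , -0.3]))
gripmid (array([ 501.2, -282.8,  122.2]), array([-0.2,  1.7,  2.3, -0.7]))
dish z0 [471.01010032 285.22969752   0.        ] dish top [479.61361149 287.1295627   26.        ] [480.53751183 280.19286553  26.        ]
(600, 792, 3)
```

View pics/m1.png

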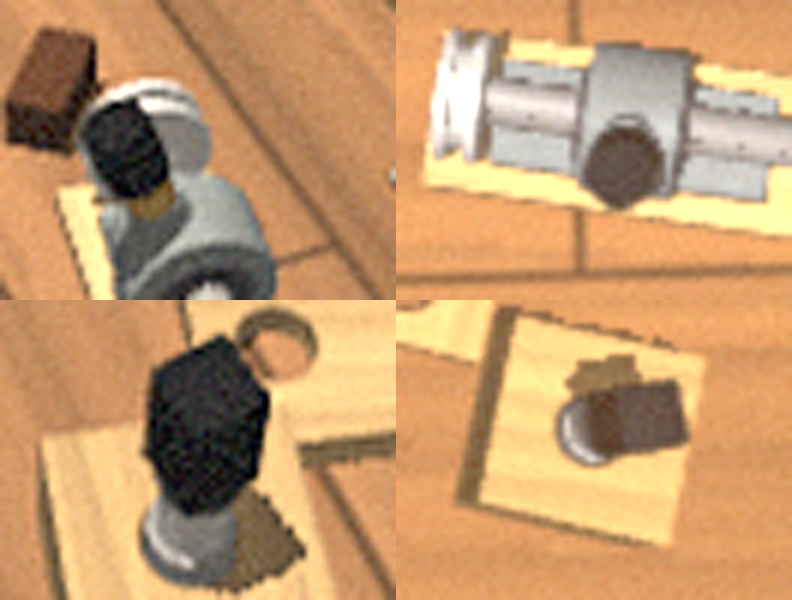

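```bash
cat > fit.py <<'E'
from h import *
def hull(n,P,roi,k=4):
    r,c,h,w=roi; p=proj(n,P); q=np.c_[(p[:,1]-c+.5)*k,(p[:,0]-r+.5)*k]
    m=np.zeros((h*k,w*k),np.uint8); cv2.fillConvexPoly(m,np.round(cv2.convexHull(q.astype(np.float32))*16).astype(int),255,shift=4)
    return cv2.resize(m,(w,h),interpolation=cv2.INTER_AREA)/255.
def frame(az,tilt):
    z=np.array([np.sin(tilt)*np.cos(az),np.sin(tilt)*np.sin(az),np.cos(tilt)])
    x=np.cross([0,1,0],z); x/=np.linalg.norm(x); return np.c_[x,np.cross(z,x),z]
TH=np.linspace(0,2*np.pi,48,endpoint=False)
CYL=lambda r,a,b:np.vstack([np.c_[r*np.cos(TH),r*np.sin(TH),0*TH+z] for z in(a,b)])
def box(hx,hy,a,b): return np.array([[x,y,z] for x in(-hx,hx) for y in(-hy,hy) for z in(a,b)],float)
def fit(model,x0,masks,rois,step,off=1.0):
    from scipy.optimize import minimize
    n0=len(x0)
    def cost(x):
        e=0
        for i,n in enumerate(masks):
            d=x[n0+2*i:n0+2*i+2]
            m=hull(n,model(x[:n0]),rois[n]); M=np.float32([[1,0,d[1]],[0,1,d[0]]])
            m=cv2.warpAffine(m,M,m.shape[::-1]); e+=((m-masks[n])**2).sum()+1.5*(d**2).sum()/off**2
        return e
    x=np.r_[x0,np.zeros(2*len(masks))]; s=np.r_[step,np.ones(2*len(masks))*.7]
    for _ in range(3):
        S=np.vstack([x]+[x+np.eye(len(x))[i]*s[i] for i in range(len(x))])
        r=minimize(cost,x,method="Nelder-Mead",options=dict(initial_simplex=S,maxiter=1500,xatol=1e-3,fatol=1e-3)); x=r.x
    return x.round(3),round(r.fun,2)
def dark(n,roi,f,th):
    r,c,h,w=roi; g=cv2.imread(f)[r:r+h,c:c+w].max(2)
    m=(g<th).astype(np.uint8); k,l,st,_=cv2.connectedComponentsWithStats(m,connectivity=4)
    i=1+st[1:,4].argmax(); return (l==i).astype(float)
E
python3 - <<'E'
from fit import *
rc={"side":(182,306,28,30),"top":(172,314,28,26)}
rg={"side":(300,326,45,34),"top":(212,440,30,34)}
ims={n:cv2.imread(f"pics/{n}0.png") for n in rc}
for n in rc:
    print(n); r,c,h,w=rc[n]; print("\n".join(" ".join("%3d"%v for v in row) for row in ims[n].max(2)[r:r+h,c:c+w]))
s,t=ims["side"],ims["top"]
crop=lambda im,r,c,h,w,k:cv2.resize(im[r:r+h,c:c+w],(w*k,h*k),interpolation=cv2.INTER_CUBIC)
a=np.hstack([crop(s,160,215,50,66,6),crop(t,218,208,50,66,6)])
cv2.imwrite("pics/d1.png",np.clip(a*1.6,0,255).astype(np.uint8))
E
```

```text
side
 76  81  81  80  79  72  74  48  25  13 139 153 137 134 137 141 140 134 129 128 127 129 127 127 128 129 131 127 110  87
 81  78  76  74  70  76  57  44  26  20 108 109 129 133 138 151 151 164 165 158 159 150 146 139 130 127 123 127 121  99
 75  79  76  72  77  78  50  26  29  43  46 103 136 147 170 176 178 173 157 144 142 138 145 148 134 132 131 128 125 116
 79  75  74  79  77  61  32  32  22  57  58 143 174 177 174 156 139 109  85  71  75  76 104 112 112 125 131 131 123 125
 89  76  77  78  76  47  20  26  46  67 127 147 140 142 116  67  48 131 150 140 143 123 112  90  77  94 120 125 131 129
 71  81  75  80  67  43  29  30  70  97 126  95  36   0  22  19  21 127 196 187 176 162 160 140 131 104  95 126 126 130
 48  55  65  64  41  28  25  48  75  82  46  18  18  34  30  26  21  43 135 140 133 124 123 123 134 119 106 114 127 129
 37  41  28  35  36  18  27  66  61  33  23  37  38  30  39  35  26  23  24  68  78  71  71  72  80  95 107 110 129 125
 43  40  37  28  35  33  46  64  42  20  23  34  35  28  32  35  22  34  19  59  78  83  80  80  80  81  76  98 117 132
 34  30  35  37
[... 4480 characters left out ...]
 202 194 146  95  63  57  59  68  74 105 141 164 150 149 151 199 210 208 207
151 142 141 135 124 120 128 148 168 187 158 102  82  70  94 134 194 206 209 208 205 207 210 209 211 209
152 151 152 151 151 125  98 122 137 141 131 122 131 130 148 162 193 194 196 198 202 206 204 209 208 210
155 156 156 156 153 128  98 128 150 155 151 150 151 154 144 140 143 137 121 140 132 154 168 193 195 194
154 157 154 156 157 132 102 122 152 158 154 155 153 159 151 157 150 152 148 148 147 138 138 142 133 126
155 157 155 152 153 131  99 125 155 155 155 156 158 158 154 154 156 158 159 155 155 156 154 153 153 153
154 156 153 157 155 136 102 125 152 158 158 155 154 153 158 158 156 156 160 157 160 154 158 158 156 158
```

View pics/d1.png

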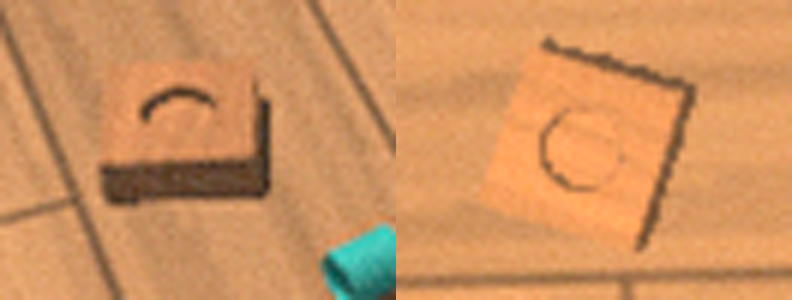

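Run:
```python
from fit import *
rc={"side":(182,306,28,30),"top":(172,314,28,26)}
rg={"side":(300,326,45,34),"top":(212,440,30,34)}
mk={n:dark(n,rc[n],f"pics/{n}0.png",{"side":47,"top":72}[n]) for n in rc}
for n in mk: print(n,mk[n].sum()); print("\n".join("".join(".#"[int(v)] for v in r) for r in mk[n]))
cap=lambda x:np.r_[x[0],x[1],92]+CYL(15,18,50)@frame(x[2],.38).T
for o in(.3,1.,2.): print("cap x y az",fit(cap,[612,36,np.pi],mk,rc,[5,5,.3],o))
mg={n:dark(n,rg[n],f"pics/{n}0.png",{"side":47,"top":72}[n]) for n in rg}
for n in mg: print(n,mg[n].sum()); print("\n".join("".join(".#"[int(v)] for v in r) for r in mg[n]))
def gun(x):
    Q=R.from_euler("xyz",[x[3],x[4],x[2]]).as_matrix()
    return np.r_[x[0],x[1],127]+box(14,14,-26,26)@Q.T
print("gun grip x y yaw rx ry",min((fit(gun,[501,-283,y,0,0],mg,rg,[5,5,.2,.03,.03],1.) for y in(0,.4,.8,1.2)),key=lambda r:r[1]))
print("dish",onz("top",(242.6,238.6),26),onz("side",(178.3,244.5),26), "cross res: ",tri((178.3,244.5),(242.6,238.6)))
print("stand",onz("top",(227.8,445.9),0))
```

```text
side 167.0
..............................
..............................
..............................
..............................
..............................
............#####.............
..........########............
.........##########...........
........###########...........
........############..........
........############..........
........#############.........
.........############.........
.........#############........
.........#############........
..........############........
..........############........
...........###########........
............#########.........
............########..........
.............######...........
..............................
..............................
..............................
..............................
..............................
..............................
..............................
top 124.0
..........................
..........................
..........................
..........................
..........................
..........................
..........................
......................
[... 3330 characters left out ...]
...............
..................................
..................................
..................................
..................................
..................................
..................................
..................................
..................................
gun grip x y yaw rx ry (array([ 5.02942e+02, -2.83414e+02,  1.53700e+00, -7.00000e-02,
       -2.80000e-02,  6.10000e-01,  6.61000e-01, -4.51000e-01,
        2.36000e-01]), np.float64(77.37))
dish [475.35681383 290.99391142  26.        ] [477.36619586 289.81905988  26.        ] cross res:  (array([476.4, 290.9,  25.2]), array([ 0. , -0.4, -0.4,  0.1]))
stand [ 501.7305769  -281.08911056    0.        ]
```

```bash
cat >> h.py <<'E'
AZ=2.88; N=np.array([619.5,40.5,92.])
def axis(az=None,t=.38):
    az=AZ if az is None else az
    return np.array([np.sin(t)*np.cos(az),np.sin(t)*np.sin(az),np.cos(t)])
def tool(a,xdir=(1,0,0)):
    x=np.array(xdir,float); x-=a*(x@a); x/=np.linalg.norm(x); z=-a; return np.c_[x,np.cross(z,x),z]
def cur():
    s=sense(); return s,np.array(s["tool_pos"]),R.from_euler("xyz",s["tcp_rot"],degrees=True)
def delta(P,M):
    s,p,r=cur(); d=r.inv().apply(np.array(P)-p)/10; w=(r.inv()*R.from_matrix(M)).as_rotvec()
    print("t",round(s["time"],2),"rot",w.round(3),"cm",d.round(2),"gap",round(s["finger_gap"],1),"F",s["ft_force"].round(1),"tcp",p.round(1),s["tcp_rot"].round(1))
E
python3 -c "
from h import *
a=axis(); delta(N+a*90,tool(a))"
```

```text
t 0.9 rot [-0.32   0.25   1.239] cm [-38.13  54.72   2.43] gap 85.6 F [-0.2  0.3  0.3] tcp [175.4 573.8 199.9] [180.   0.  73.]
```

>>> apply_moves:
  targets: "-0.32 0.25 1.24 -38.1 54.7 2.4 8.5;-0.32 0.25 1.24 -38.1 54.7 2.4 8.5;-0.32 0.25 1.24 -38.1 54.7 2.4 8.5;-0.32 0.25 1.24 -38.1 54.7 2.4 8.5;-0.32 0.25 1.24 -38.1 54.7 2.4 8.5"
  force: 40

```text
time: 1.4
tool_pos: [330.7, 375.7, 191.1]
tcp_rot: [173.1, -11.3, 32.3]
ft_force: [-0.2, -0.1, -0.3]
finger_gap: 84.8
```

```bash
python3 -c "
from h import *
a=axis(); delta(N+a*90,tool(a))"
```

```text
t 1.4 rot [-0.135  0.104  0.52 ] cm [ 3.82 40.73  7.32] gap 84.8 F [-0.2 -0.1 -0.3] tcp [330.7 375.7 191.1] [173.1 -11.3  32.3]
```

>>> apply_moves:
  targets: "-0.135 0.104 0.52 3.8 40.7 7.3 8.5;-0.135 0.104 0.52 3.8 40.7 7.3 8.5;-0.135 0.104 0.52 3.8 40.7 7.3 8.5;-0.135 0.104 0.52 3.8 40.7 7.3 8.5;-0.135 0.104 0.52 3.8 40.7 7.3 8.5"

```text
time: 1.9
tool_pos: [485.4, 180.5, 181.4]
tcp_rot: [173.6, -20.8, 2.5]
ft_force: [0.9, -0.0, -0.0]
finger_gap: 85.1
```

```bash
python3 -c "
from h import *
a=axis(); delta(N+a*90,tool(a))"
```

```text
t 1.9 rot [-0.001  0.001  0.004] cm [ 8.76 13.05  5.43] gap 85.1 F [ 0.9 -0.  -0. ] tcp [485.4 180.5 181.4] [173.6 -20.8   2.5]
```

>>> apply_moves:
  targets: "0 0 0.004 8.8 13.05 5.4 8.5;0 0 0.004 8.8 13.05 5.4 8.5;0 0 0.004 8.8 13.05 5.4 8.5;0 0 0.004 8.8 13.05 5.4 8.5;0 0 0.004 8.8 13.05 5.4 8.5"

```text
time: 2.4
tool_pos: [588.1, 47.7, 175.9]
tcp_rot: [173.7, -20.7, 2.2]
ft_force: [-0.8, 0.7, 1.0]
finger_gap: 85.2
```

Run:
```python
from h import *
a=axis(); delta(N+a*29,tool(a))
c=[]
for n,(r,q) in {"side":(150,285),"top":(145,290)}.items():
    im=snapshot(n); cv2.imwrite(f"pics/{n}1.png",im[:,:,::-1])
    s,p,rr=cur(); print(n,proj(n,p),proj(n,N+a*34))
    c.append(cv2.resize(im[r:r+72,q:q+66,::-1],None,fx=6,fy=6,interpolation=2))
cv2.imwrite("pics/m2.png",np.clip(np.hstack(c)*1.6,0,255).astype(np.uint8))
```

```text
t 2.4 rot [ 0.001  0.003 -0.001] cm [-0.08 -0.15  6.09] gap 85.2 F [-0.8  0.7  1. ] tcp [588.1  47.7 175.9] [173.7 -20.7   2.2]
side [[179.53547724 312.37439151]] [[194.8920508  320.32401991]]
top [[192.6162374  324.56733931]] [[187.26045063 327.25511257]]
```

View pics/m2.png

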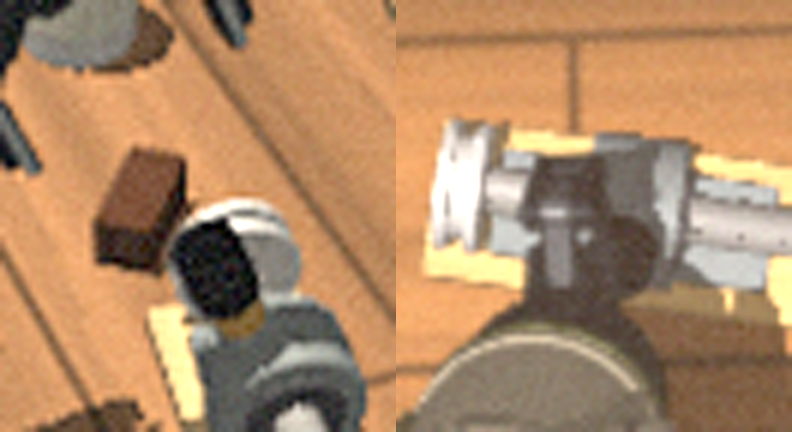

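Run:
```python
from h import *
s,p,r=cur()
for q in([43,0,-13],[50,0,-13],[-43,0,-13],[-50,0,-13]):
    for n,o in(("side",(150,285)),("top",(145,290))): print(q,n,((proj(n,p+r.apply(q))[0]-o)*6+3)[::-1].round())
```

```text
[43, 0, -13] side [246.  99.]
[43, 0, -13] top [200. 192.]
[50, 0, -13] side [261.  89.]
[50, 0, -13] top [199. 175.]
[-43, 0, -13] side [ 60. 214.]
[-43, 0, -13] top [214. 399.]
[-50, 0, -13] side [ 45. 224.]
[-50, 0, -13] top [216. 416.]
```

Run:
```python
from h import *
c=[]
for n,(r,q) in {"side":(90,250),"top":(130,260)}.items():
    im=snapshot(n)[:,:,::-1].copy(); cv2.imwrite(f"pics/{n}2.png",im)
    s,p,rr=cur()
    k=cv2.resize(im[r:r+140,q:q+100],None,fx=4,fy=4,interpolation=2); k=np.clip(k*1.6,0,255).astype(np.uint8)
    for j,l in enumerate(([0,0,0],[0,0,-54],[0,0,-73],[43,0,-13],[-43,0,-13],[0,0,-150],[0,11,0])):
        v=((proj(n,p+rr.apply(l))[0]-(r,q))*4+2)[::-1]; cv2.circle(k,tuple(int(x) for x in v),3,[(0,0,255),(0,255,0),(255,0,0),(255,0,255),(255,0,255),(255,255,0),(0,255,255)][j],1)
    c.append(k)
print(s["qd"].round(3),p)
cv2.imwrite("pics/m3.png",np.hstack(c))
```

```text
[ 0.621 -0.347  0.097 -0.07  -0.148 -0.145] [586.77551077  51.46813204 176.02521572]
```

View pics/m3.png

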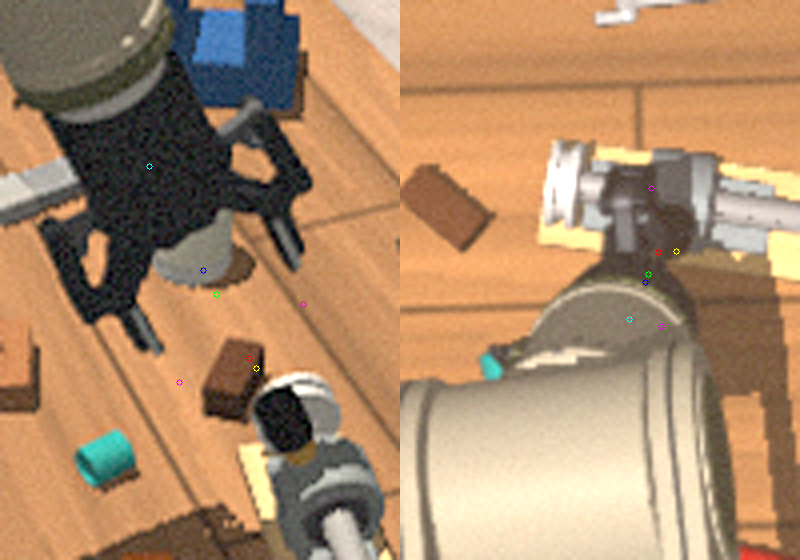

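Run:
```python
from h import *
s,p,r=cur()
print(p,s["tcp_rot"],s["qd"].round(3),s["joint_pos"].round(2))
for a,b in (((156.25,324.2),(179.5,315.5)),):
    x,f=tri(a,b); print(x,f,"tool frame",r.inv().apply(x-p).round(1))
# finger tips assuming they lie in plane local y=0
for rc in((156.25,324.2),(177.5,289.5)):
    o,d=ray("side",rc); o=r.inv().apply(o-p); d=r.inv().apply(d); print("y=0 plane",(o-d*o[1]/d[1]).round(1))
for i in range(4): snapshot("top"); print(cur()[1].round(1))
```

```text
[586.77551077  51.46813204 176.02521572] [173.70835356 -20.74555313   2.43416245] [ 0.621 -0.347  0.097 -0.07  -0.148 -0.145] [  4.82 -14.04 111.38  -8.05  62.4    5.99]
[618.6  68.2 221.1] [ 0.4 -2.6 -2.5  0.8] tool frame [ 46.4 -11.9 -32.1]
y=0 plane [ 50.    0.  -38.6]
y=0 plane [-44.1   0.  -39.5]
[586.8  51.7 176.1]
[586.9  51.8 176.2]
[586.9  51.7 176.2]
[587.   51.6 176.3]
```

Run:
```python
from h import *
print("start tcp",proj("side",[175.4,573.8,200]),proj("side",[175.4,573.8,213]),proj("top",[175.4,573.8,200]))
print("base",proj("side",[0,0,0]),proj("top",[0,0,0]),proj("top",[0,0,200]))
im=cv2.imread("pics/side0.png")
a=cv2.resize(im[40:110,50:140],None,fx=5,fy=5,interpolation=2)
s,p,r=cur(); im=snapshot("side")[:,:,::-1]
b=cv2.resize(im[110:210,250:350],None,fx=3.5,fy=3.5,interpolation=2)
cv2.imwrite("pics/m4.png",np.clip(np.hstack([a,b])*1.7,0,255).astype(np.uint8)); print(a.shape,b.shape)
```

```text
start tcp [[ 99.1533539  107.66397768]] [[ 95.03447661 106.07086167]] [[374.71489843 102.19462991]]
base [[324.78761628  69.48852053]] [[419.7737482  350.49334097]] [[450.73304365 353.85433079]]
(350, 450, 3) (350, 350, 3)
```

View pics/m4.png

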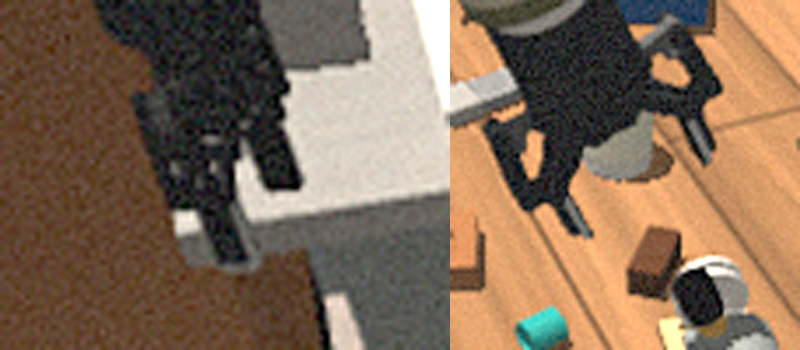

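>>> apply_moves:
  targets: "0 0 0 0 0 0 3;0 0 0 0 0 0 3;0 0 0 0 0 0 3;0 0 0 0 0 0 3;0 0 0 0 0 0 3"

```text
time: 3.35
tool_pos: [587.3, 50.4, 176.0]
tcp_rot: [173.7, -20.8, 2.4]
ft_force: [0.1, 0.2, 0.1]
finger_gap: 29.9
```

Run:
```python
from h import *
c=[]
for n,(r,q) in {"side":(110,260),"top":(150,280)}.items():
    im=snapshot(n)[:,:,::-1].copy(); cv2.imwrite(f"pics/{n}3.png",im)
    s,p,rr=cur(); print(s["finger_gap"],p)
    k=cv2.resize(im[r:r+100,q:q+80],None,fx=5,fy=5,interpolation=2); k=np.clip(k*1.7,0,255).astype(np.uint8)
    for j,l in enumerate(([0,0,0],[0,0,-19],[0,0,-73])):
        v=((proj(n,p+rr.apply(l))[0]-(r,q))*5+2)[::-1]; cv2.circle(k,tuple(int(x) for x in v),3,[(0,0,255),(0,255,0),(255,0,0)][j],1)
    c.append(k)
cv2.imwrite("pics/m5.png",np.hstack(c))
```

```text
29.780174117119397 [587.33305913  50.36936977 176.08640245]
30.045305451936848 [587.31238495  50.35079501 176.03605577]
```

View pics/m5.png

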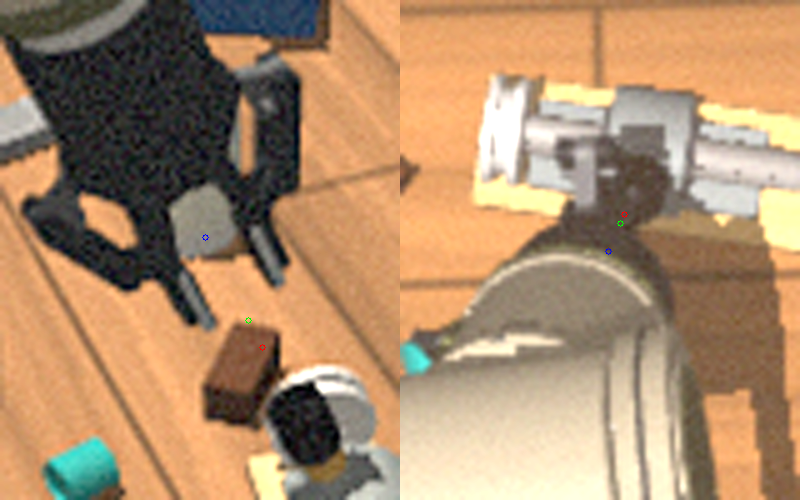

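The view shows the fingertips at about side (174,307), roughly 30 mm behind the reported TCP along the tool axis, with lateral alignment to the cap good. I'll open, descend and check with the closing gap.

```bash
python3 -c "
from h import *
a=axis(); delta(N+a*29,tool(a)); print(np.rad2deg(R.from_matrix(tool(a)).as_euler('xyz')))"
```

```text
t 3.45 rot [-0.001  0.002  0.002] cm [-0.01  0.12  6.15] gap 30.0 F [-0.8  0.5 -0.3] tcp [587.3  50.4 176. ] [173.7 -20.8   2.4]
[173.68637018 -20.8795854    2.25819226]
```

>>> apply_moves:
  targets: "0 0 0 0 0.1 0 7;0 0 0 0 0.1 2 7;0 0 0 0 0.1 4 7;0 0 0 0 0.1 6.1 7;0 0 0 0 0.1 6.1 7"

```text
time: 3.95
tool_pos: [607.2, 43.1, 115.8]
tcp_rot: [173.7, -20.4, 2.4]
ft_force: [-0.8, 0.6, -0.7]
finger_gap: 70.4
```

>>> apply_moves:
  targets: "0 0 0 0 0 0 2;0 0 0 0 0 0 2;0 0 0 0 0 0 2;0 0 0 0 0 0 2;0 0 0 0 0 0 2"
  force: 20

```text
time: 4.45
tool_pos: [609.4, 43.7, 120.3]
tcp_rot: [173.7, -20.8, 2.4]
ft_force: [-0.6, -0.2, -0.7]
finger_gap: 19.8
```

Run:
```python
from h import *
a=axis(); delta(N+a*29,tool(a)); c=[]
for n,(r,q) in {"side":(130,270),"top":(150,280)}.items():
    im=snapshot(n)[:,:,::-1].copy(); cv2.imwrite(f"pics/{n}4.png",im)
    c.append(np.clip(cv2.resize(im[r:r+90,q:q+80],None,fx=5,fy=5,interpolation=2)*1.7,0,255).astype(np.uint8))
cv2.imwrite("pics/m6.png",np.hstack(c))
```

```text
t 4.45 rot [-0.001  0.001  0.002] cm [-0.07  0.03  0.12] gap 19.8 F [-0.6 -0.2 -0.7] tcp [609.4  43.7 120.3] [173.7 -20.8   2.4]
```

View pics/m6.png

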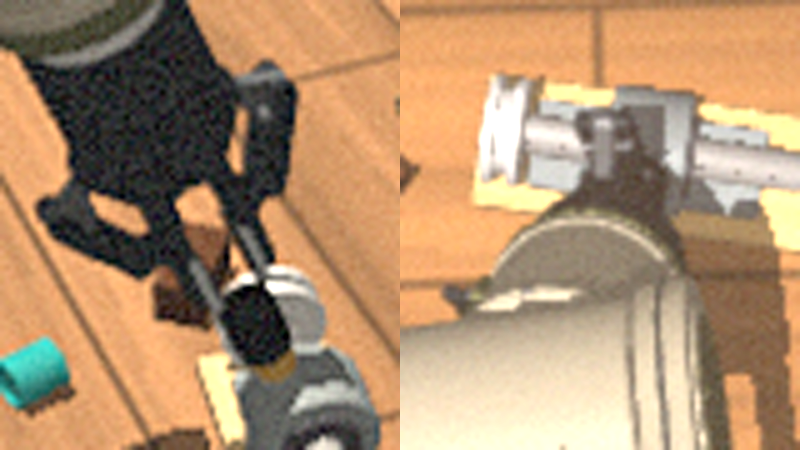

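Run:
```python
from h import *
s,p,r=cur()
x,f=tri((145,323.6),(173.6,322)); print("knuckle tool frame",r.inv().apply(x-p).round(1),f)
for rc in((183.6,323.6),(193,313.7)):
  for y in(-11,0,11):
    o,d=ray("side",rc); o=r.inv().apply(o-p); d=r.inv().apply(d); print(rc,y,(o+d*(y-o[1])/d[1]).round(1))
for l in([20,0,0],[20,0,-30],[20,-11,-30],[20,11,-30],[0,0,0]): print(l,proj("top",p+r.apply(l)).round(1),proj("side",p+r.apply(l)).round(1))
print(cur()[0]["joint_pos"].round(2))
```

```text
knuckle tool frame [  59.3    4.2 -132. ] [-0.1  0.8  0.7 -0.2]
(183.6, 323.6) -11 [ 21.1 -11.  -19.9]
(183.6, 323.6) 0 [ 19.5  -0.  -30. ]
(183.6, 323.6) 11 [ 17.8  11.  -40. ]
(193, 313.7) -11 [-11.5 -11.  -10.9]
(193, 313.7) 0 [-12.6   0.  -21.1]
(193, 313.7) 11 [-13.8  11.  -31.2]
[20, 0, 0] [[179.1 326.7]] [[191.5 327.8]]
[20, 0, -30] [[181.7 325.6]] [[183.5 323.8]]
[20, -11, -30] [[181.9 321.2]] [[181.1 321.9]]
[20, 11, -30] [[181.4 330. ]] [[185.9 325.7]]
[0, 0, 0] [[186.7 327.3]] [[195.8 321. ]]
[  3.68  -7.67 111.91  -8.23  55.38   5.91]
```

>>> apply_moves:
  targets: "0 0 0 0 0 0 7;0 0 0 0 0 0 7;0 0 0 0 0 1 7;0 0 0 0 0 2 7;0 0 0 0 0 2.6 7"

```text
time: 5.05
tool_pos: [617.8, 40.9, 93.3]
tcp_rot: [173.7, -20.6, 2.4]
ft_force: [-0.1, -0.6, 0.1]
finger_gap: 70.0
```

>>> apply_moves:
  targets: "0 0 0 0 0 0 7;0 0 0 0 0 0 2;0 0 0 0 0 0 2;0 0 0 0 0 0 2;0 0 0 0 0 0 2"

```text
time: 5.55
tool_pos: [618.6, 41.2, 95.9]
tcp_rot: [173.7, -20.8, 2.4]
ft_force: [-0.7, 0.2, 1.3]
finger_gap: 29.3
```

Run:
```python
from h import *
a=axis(); delta(N+a*3,tool(a)); c=[]
s,p,r=cur()
for n,(r,q) in {"side":(130,270),"top":(150,280)}.items():
    im=snapshot(n)[:,:,::-1].copy(); cv2.imwrite(f"pics/{n}5.png",im)
    c.append(np.clip(cv2.resize(im[r:r+90,q:q+80],None,fx=5,fy=5,interpolation=2)*1.7,0,255).astype(np.uint8))
cv2.imwrite("pics/m7.png",np.hstack(c))
```

```text
t 5.55 rot [-0.001  0.001  0.002] cm [-0.05  0.03  0.1 ] gap 29.3 F [-0.7  0.2  1.3] tcp [618.6  41.2  95.9] [173.7 -20.8   2.4]
```

Cap gripped (gap 29.3 mm, low side force). I'll draw it off along the axis.

>>> apply_moves:
  targets: "0 0 0 0 0 0 2;0 0 0 0 0 -1.5 2;0 0 0 0 0 -3.5 2;0 0 0 0 0 -6 2;0 0 0 0 0 -9 2"
  force: 40

```text
time: 6.15
tool_pos: [585.1, 49.6, 178.3]
tcp_rot: [173.7, -20.6, 2.4]
ft_force: [1.3, 0.2, -0.3]
finger_gap: 28.4
```

Run:
```python
from fit import *
import fit as F
D=np.array([476.4,290.9,0]); Z=np.array([0,0,1.])
for n in("side","top"):
    im=snapshot(n)[:,:,::-1].copy(); cv2.imwrite(f"pics/{n}6.png",im)
s,p,r=cur(); print(s["finger_gap"],p,s["tcp_rot"])
delta(D+[0,0,110],tool(Z,(1,.3,0)))
im=cv2.imread("pics/side6.png")
a=cv2.resize(im[110:200,270:350],None,fx=5,fy=5,interpolation=2)
cv2.imwrite("pics/m8.png",np.clip(np.hstack([a,cv2.imread("pics/m7.png")[:, :400]/1.7])*1.7,0,255).astype(np.uint8))
```

```text
28.055494734597584 [588.18068509  50.23816528 184.22599413] [173.70709918 -21.17237423   2.40458896]
t 6.25 rot [ 0.154 -0.354 -0.267] cm [-12.15 -24.72   0.55] gap 28.1 F [1.  0.3 0.9] tcp [588.2  50.2 184.2] [173.7 -21.2   2.4]
```

View pics/m8.png

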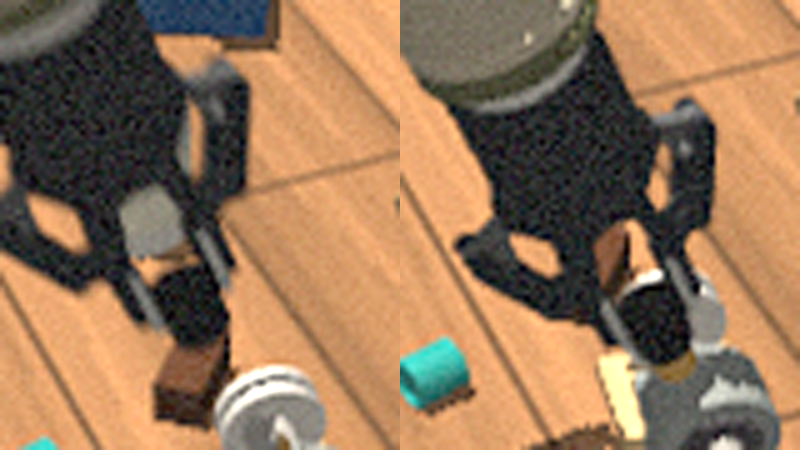

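>>> apply_moves:
  targets: "0.15 -0.35 -0.27 -12 -24.7 0.5 2;0.15 -0.35 -0.27 -12 -24.7 0.5 2;0.15 -0.35 -0.27 -12 -24.7 0.5 2;0.15 -0.35 -0.27 -12 -24.7 0.5 2;0.15 -0.35 -0.27 -12 -24.7 0.5 2"

```text
time: 6.75
tool_pos: [485.0, 269.7, 110.7]
tcp_rot: [179.8, 0.4, 16.8]
ft_force: [0.9, 0.6, -1.2]
finger_gap: 28.1
```

>>> apply_moves:
  targets: "0 0 0 0 0 0 2;0 0 0 0 0 0 2;0 0 0 0 0 0 2;0 0 0 0 0 0 2;0 0 0 0 0 0 2"

```text
time: 7.25
tool_pos: [486.2, 267.7, 113.4]
tcp_rot: [179.8, 0.2, 16.7]
ft_force: [-0.4, -0.3, -0.5]
finger_gap: 28.3
```

Run:
```python
from h import *
D=np.array([476.4,290.9,0]); Z=np.array([0,0,1.])
delta(D+[0,0,40],tool(Z,(1,.3,0)))
```

```text
t 7.25 rot [0.004 0.003 0.   ] cm [-0.24 -2.53  7.34] gap 28.3 F [-0.4 -0.3 -0.5] tcp [486.2 267.7 113.4] [179.8   0.2  16.7]
```

>>> apply_moves:
  targets: "0 0 0 -0.25 -2.5 0 2;0 0 0 -0.25 -2.5 3 2;0 0 0 -0.25 -2.5 6 2;0 0 0 -0.25 -2.5 7.3 2;0 0 0 -0.25 -2.5 7.3 2"

```text
time: 7.75
tool_pos: [473.9, 290.1, 37.7]
tcp_rot: [179.8, 0.5, 16.8]
ft_force: [-0.4, 0.5, -0.6]
finger_gap: 27.8
```

>>> apply_moves:
  targets: "0 0 0 0 0 0 2;0 0 0 0 0 0 2;0 0 0 0 0 0 2;0 0 0 0 0 0 2;0 0 0 0 0 0 2"

```text
time: 8.25
tool_pos: [475.8, 291.8, 40.5]
tcp_rot: [179.8, 0.2, 16.8]
ft_force: [-1.0, 0.4, 0.4]
finger_gap: 28.2
```

Run:
```python
from fit import *
D=np.array([476.4,290.9,0]); Z=np.array([0,0,1.])
for n in("side","top"):
    im=snapshot(n)[:,:,::-1].copy(); cv2.imwrite(f"pics/{n}7.png",im)
    if n=="side": o=im
delta(D+[0,0,4],tool(Z,(1,.3,0)))
s,p,r=cur(); rim=p+r.apply([0,0,-14])
k=(130,205); q=np.clip(cv2.resize(o[130:200,205:285],None,fx=6,fy=6,interpolation=2)*1.7,0,255).astype(np.uint8)
for P,col in((np.r_[rim[:2],26]+CYL(18.5,0,0)[:48],(255,0,255)),(rim+CYL(15,0,32),(0,255,0))):
    for v in proj("side",P): cv2.circle(q,tuple(int(x) for x in ((v-k)*6+3)[::-1]),1,col,-1)
t=np.clip(cv2.resize(cv2.imread("pics/top7.png")[210:280,205:258],None,fx=6,fy=6,interpolation=2)*1.7,0,255).astype(np.uint8)
for v in proj("top",np.r_[rim[:2],26]+CYL(18.5,0,0)[:48]): cv2.circle(t,tuple(int(x) for x in ((v-(210,205))*6+3)[::-1]),1,(255,0,255),-1)
cv2.imwrite("pics/m9.png",np.hstack([q,t]))
```

```text
t 8.35 rot [0.004 0.004 0.002] cm [0.08 0.08 3.61] gap 28.5 F [ 0.5  0.9 -0.7] tcp [475.5 291.6  40.1] [179.8   0.2  16.8]
```

View pics/m9.png

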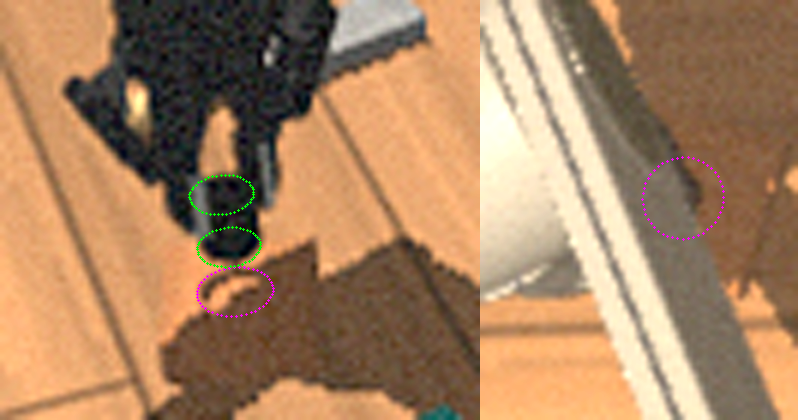

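The predicted cap outline sits on the cap and the recess arc lines up. Descending.

>>> apply_moves:
  targets: "0 0 0 0.05 0.05 1 2;0 0 0 0.05 0.05 2 2;0 0 0 0.05 0.05 2.7 2;0 0 0 0.05 0.05 3.2 2;0 0 0 0.05 0.05 3.4 2"

```text
time: 8.85
tool_pos: [475.2, 290.7, 4.6]
tcp_rot: [179.8, 0.3, 16.8]
ft_force: [0.1, -0.1, -0.4]
finger_gap: 27.9
```

>>> apply_moves:
  targets: "0 0 0 0 0 0.1 2;0 0 0 0 0 0.2 2;0 0 0 0 0 0.25 2;0 0 0 0 0 0.25 2;0 0 0 0 0 0.25 2"

```text
time: 9.35
tool_pos: [476.5, 291.4, 4.3]
tcp_rot: [179.8, 0.2, 16.8]
ft_force: [-2.6, 0.1, 6.5]
finger_gap: 28.5
```

>>> apply_moves:
  targets: "0 0 0 0 0 -0.05 7;0 0 0 0 0 -0.05 7;0 0 0 0 0 -0.05 7;0 0 0 0 0 -2 7;0 0 0 0 0 -5 7"

```text
time: 9.85
tool_pos: [474.0, 290.2, 51.3]
tcp_rot: [179.7, 0.5, 16.8]
ft_force: [0.7, 0.7, -0.1]
finger_gap: 70.1
```

>>> apply_moves:
  targets: "0 0 0 0 0 -5 8.5;0 0 0 0 0 -10 8.5;0 0 0 0 0 -14 8.5;0 0 0 0 0 -16 8.5;0 0 0 0 0 -16 8.5"

```text
time: 10.35
tool_pos: [478.8, 293.1, 218.0]
tcp_rot: [179.9, -0.2, 16.8]
ft_force: [0.4, 0.4, 1.6]
finger_gap: 85.1
```

Run:
```python
from fit import *
im=snapshot("side")[:,:,::-1].copy(); cv2.imwrite("pics/side8.png",im)
Z=np.array([0,0,1.]); G=np.array([503,-283.4,127])
delta([503,-283,215],tool(Z,(1,0,0)))
# cap silhouette in side view
roi={"side":(160,230,32,32)}
r,c,h,w=roi["side"]; m=dark("side",roi["side"],"pics/side8.png",45)
print("\n".join("".join(".#"[int(v)] for v in q) for q in m))
P=hull("side",np.r_[476.4,290.9,0]+CYL(15,18,50),roi["side"])
ys,xs=np.nonzero(m); print("obs centroid",ys.mean()+r,xs.mean()+c,"exp",(P.sum(1)@np.arange(h))/P.sum()+r,(P.sum(0)@np.arange(w))/P.sum()+c,m.sum(),P.sum())
```

```text
t 10.4 rot [0.003 0.    0.294] cm [-14.23  55.82   0.18] gap 85.3 F [-0.1 -0.4 -0.4] tcp [477.6 292.5 215.1] [179.8   0.   16.8]
................................
................................
................................
................................
................................
................................
................................
................................
................................
.............###................
...........#######..............
..........########..............
..........#########.............
..........#########.............
..........#########.............
..........#########.............
..........##########............
..........###########...........
.........###########............
..........##########............
...........#########............
...........######...............
................................
................................
................................
................................
................................
................................
................................
................................
................................
................................
obs centroid 175.42342342342343 244.2072072072072 exp 176.1821210737029 243.89921272536745 111.0 145.94901960784313
```

>>> apply_moves:
  targets: "0 0 0.29 -14.2 55.8 0.2 8.5;0 0 0.29 -14.2 55.8 0.2 8.5;0 0 0.29 -14.2 55.8 0.2 8.5;0 0 0.29 -14.2 55.8 0.2 8.5;0 0 0.29 -14.2 55.8 0.2 8.5"

```text
time: 10.9
tool_pos: [486.2, 40.4, 211.1]
tcp_rot: [179.7, 0.4, 0.2]
ft_force: [1.2, 0.3, -0.3]
finger_gap: 84.4
```

Run:
```python
from h import *
print("can",onz("top",(158,474),110),onz("side",(333,435),60)); 
delta([502,-283,190],tool(np.array([0,0,1.]),(1,0,0)))
```

```text
can [ 674.56336318 -337.45543539  110.        ] [ 679.98010273 -349.24824054   60.        ]
t 10.9 rot [0.005 0.006 0.004] cm [ 1.46 32.34  2.25] gap 84.4 F [ 1.2  0.3 -0.3] tcp [486.2  40.4 211.1] [179.7   0.4   0.2]
```

Can is far from the gun. Continue.

>>> apply_moves:
  targets: "0 0 0 1.5 32.3 1.5 8.5;0 0 0 1.5 32.3 1.5 8.5;0 0 0 1.5 32.3 1.5 8.5;0 0 0 1.5 32.3 1.5 8.5;0 0 0 1.5 32.3 1.5 8.5"

```text
time: 11.4
tool_pos: [498.8, -208.8, 200.5]
tcp_rot: [179.8, 0.3, 0.2]
ft_force: [1.1, 0.2, 0.3]
finger_gap: 84.9
```

>>> apply_moves:
  targets: "0 0 0 0 5 0 8.5;0 0 0 0 6 0 8.5;0 0 0 0 6 0 8.5;0 0 0 0 6 0 8.5;0 0 0 0 6 0 8.5"

```text
time: 11.9
tool_pos: [500.4, -265.5, 202.7]
tcp_rot: [179.8, 0.2, 0.3]
ft_force: [0.2, 0.5, -0.7]
finger_gap: 84.7
```

Run:
```python
from h import *
snapshot("side"); snapshot("side")
delta([502,-283,80],tool(np.array([0,0,1.]),(1,0,0)))
```

```text
t 12.0 rot [0.004 0.003 0.006] cm [ 0.16  1.68 12.34] gap 85.1 F [-0.1 -0.6 -0.2] tcp [ 500.7 -265.7  203.3] [179.8   0.2   0.3]
```

>>> apply_moves:
  targets: "0.004 0.003 0.006 0.15 1.7 0 8.5;0.004 0.003 0.006 0.15 1.7 3 8.5;0.004 0.003 0.006 0.15 1.7 6 8.5;0.004 0.003 0.006 0.15 1.7 9 8.5;0.004 0.003 0.006 0.15 1.7 12.3 8.5"

```text
time: 12.5
tool_pos: [502.2, -285.5, 80.1]
tcp_rot: [179.9, -0.1, -0.1]
ft_force: [0.0, -0.6, -0.0]
finger_gap: 85.2
```

>>> apply_moves:
  targets: "0 0 0 0 0 0 8.5;0 0 0 0 0 0 1.5;0 0 0 0 0 0 1.5;0 0 0 0 0 0 1.5;0 0 0 0 0 0 1.5"
  force: 60

```text
time: 13.0
tool_pos: [502.7, -285.5, 82.4]
tcp_rot: [179.9, -0.1, -0.1]
ft_force: [-1.4, 0.5, 7.0]
finger_gap: 27.5
```

>>> apply_moves:
  targets: "0 0 0 0 0 0 1.5;0 0 0 0 0 0 1.5;0 0 0 0 0 0 1.5;0 0 0 0 0 0 1.5;0 0 0 0 0 0 1.5"
  force: 100

```text
time: 13.5
tool_pos: [502.8, -285.6, 82.6]
tcp_rot: [179.9, -0.2, -0.1]
ft_force: [-0.8, 1.1, 6.2]
finger_gap: 27.2
```

Run:
```python
from h import *
for n in("side","top"): cv2.imwrite(f"pics/{n}9.png",snapshot(n)[:,:,::-1])
delta([502,-283,80],tool(np.array([0,0,1.]),(1,0,0))); print(sense()["wrist_torque"])
```

```text
t 13.6 rot [ 0.003 -0.003 -0.002] cm [-0.08 -0.27  0.26] gap 27.1 F [-0.6  0.3  7.3] tcp [ 502.8 -285.6   82.6] [ 1.799e+02 -2.000e-01 -1.000e-01]
[ 0.0551414  0.1465435 -0.0744298]
```

>>> apply_moves:
  targets: "0 0 0 0 0 -1 1.5;0 0 0 0 0 -3 1.5;0 0 0 0 0 -6 1.5;0 0 0 0 0 -9 1.5;0 0 0 0 0 -12 1.5"

```text
time: 14.1
tool_pos: [501.0, -284.3, 201.7]
tcp_rot: [-180.0, 0.1, -0.1]
ft_force: [0.5, -1.1, -4.4]
finger_gap: 26.9
```

>>> apply_moves:
  targets: "0 0 0 0 0 0 1.5;0 0 0 0 0 0 1.5;0 0 0 0 0 0 1.5;0 0 0 0 0 0 1.5;0 0 0 0 0 0 1.5"

```text
time: 14.6
tool_pos: [500.8, -284.2, 198.8]
tcp_rot: [-179.9, 0.1, -0.1]
ft_force: [-0.8, -0.3, -3.5]
finger_gap: 26.6
```

Run:
```python
from h import *
for n in("side","top"): cv2.imwrite(f"pics/{n}10.png",snapshot(n)[:,:,::-1])
s,p,r=cur(); print(p,s["tcp_rot"],s["finger_gap"],s["ft_force"],s["wrist_torque"])
for l in ([0,0,67.6],[0,0,17.6]): print(l,proj("side",p+r.apply(l)),proj("top",p+r.apply(l)))
for q in("gun","gun_grip"):
  for n in("side","top"): print(q,n,[(np.round(d["at"],1),round(d["confidence"],2)) for d in place_of(n,q)[:2]])
im=cv2.imread("pics/side10.png"); k=(240,300)
q=np.clip(cv2.resize(im[240:340,300:400],None,fx=6,fy=6,interpolation=2)*1.7,0,255).astype(np.uint8)
from fit import CYL
for z,R0 in((67.6,15),(17.6,15),(17.6,12),(-18.4,12)):
    for v in proj("side",p+r.apply(np.c_[CYL(R0,0,0)[:48,:2],np.full(48,z)])): cv2.circle(q,tuple(int(x) for x in ((v-k)*6+3)[::-1]),1,(0,255,0),-1)
cv2.imwrite("pics/m10.png",q)
```

```text
[ 501.1599729  -284.43031173  199.45728336] [-1.79979509e+02  7.08451829e-02 -1.32520250e-01] 26.856244654193013 [ 0.08539806 -0.4176418  -3.29846294] [0.03381176 0.01061762 0.07563527]
[0, 0, 67.6] [[319.86597497 342.4553584 ]] [[225.13644472 459.75678233]]
[0, 0, 17.6] [[305.21396515 344.50435029]] [[223.85061358 465.31728607]]
gun side [(array([321.3, 341.2]), 0.9), (array([225.3, 331.7]), 0.72)]
gun top [(array([223.1, 460.8]), 0.54), (array([185.8, 326.7]), 0.31)]
gun_grip side [(array([282.6, 346.6]), 0.59)]
gun_grip top [(array([223.7, 474.6]), 0.48)]
```

View pics/m10.png

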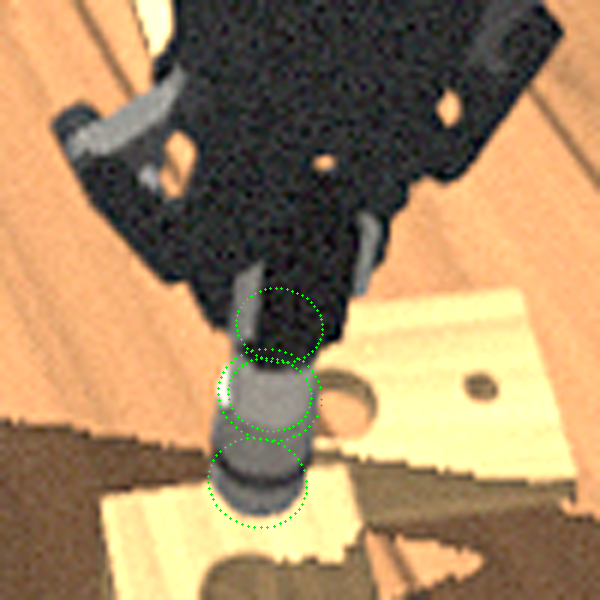

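Run:
```python
from fit import *
print("stand",onz("top",(225.75,452.5),55))
a=tri((351.4,339.9),(225.3,448.4)); b=tri((321.3,341.2),(223.1,460.8)); print(a,b)
s,p,r=cur(); print("pred mouth",p+r.apply([0,0,67.6]))
# coupler edges along columns in side image: print rows near the bottom
im=cv2.imread("pics/side10.png"); g=im[300:332,328:360]
print("\n".join(" ".join("%3d"%v for v in row) for row in g.max(2)))
```

```text
stand [ 504.04368403 -285.71998998   55.        ]
(array([ 505.8, -286.3,    4.8]), array([-0.1,  0.7,  0.9, -0.3])) (array([ 501.1, -285.9,  129.9]), array([-0.2,  1.6,  2.1, -0.7]))
pred mouth [ 501.53951358 -284.71879502  132.73349271]
140 140 149 155 154 155 155 157 160 163 119  89  82  69  38  16  29  16  25  29  37  33  35  40 109 177 176 167 173 176 178 183
142 139 143 151 156 153 150 157 144 160 108  83  91  92  64  40  43  38  34  48  58  47  65  73 119 135 121 117 129 144 155 181
142 141 143 147 149 152 158 157 150 162  98  81  93  94  86  86  83  79  81  81  87  82  90  92  86  82  73  77  71  86  97 133
149 143 140 142 148 153 155 153 160 154 100  84  88  91  90 102  91  97  98  94  91  94  89  88  73  80  82  77  83  80  82  76
145 141 140 139 149 152 158 152 165 150  97  81  88  90  88  94  90  94  94  90  93  89  89  84  71  77  76  76  77  83  85  92
148 146 142 138 144 146 152 155 154 152 105  83  90  92  98  93  90  91  90  91  90  93  87  81  65 109 137 141 129 112  97  95
146 144 146 138 142 148 155 149 123 156 107  80  89  90  93  96  92  89  91  94  94  89  90  
[... 2534 characters left out ...]
 180 178 201 198 193 188 175 179 188 189 188 188 191 184 163
194 191 183 177 177 172 170 183 189 196 190 185 183 188 190 191 204 213 204 203 196 195 191 181 180 184 192 189 191 194 184 188
193 188 183 181 179 176 175 177 181 190 188 186 176 182 183 185 196 207 201 200 197 191 195 189 183 179 191 185 190 193 195 153
191 194 186 182 178 176 171 177 180 190 193 186 180 174 182 183 187 197 205 201 195 191 195 188 180 181 191 192 192 195 205 112
187 191 186 179 177 182 178 177 176 187 199 189 188 183 184 184 182 197 201 197 200 194 193 190 181 180 186 189 193 167 153  99
187 196 192 182 183 179 174 177 176 184 192 172 166 163 165 181 184 193 206 204 205 193 197 201 188 183 183 187 199 114  70  72
```

The last view shows the gun held by its grip, axis on the prediction and bottom edge about 2 px high at side (325,342). The axial offset may therefore be off by a few mm, and contact force will settle it. Next I move it above the nipple, aligned.

```bash
python3 -c "
from h import *
a=axis(); delta(N+a*140,tool(a))"
```

```text
t 14.9 rot [-0.101  0.366 -0.021] cm [  6.7  -33.88  -2.18] gap 26.8 F [-0.2  0.2 -3.1] tcp [ 501.5 -284.7  200.3] [ 1.8e+02  0.0e+00 -1.0e-01]
```

>>> apply_moves:
  targets: "0 0 0 1 -4 -2.2 1.5;-0.02 0.08 0 2 -9 -2.2 1.5;-0.04 0.16 -0.01 3 -14 -2.2 1.5;-0.06 0.24 -0.01 4 -19 -2.2 1.5;-0.08 0.3 -0.02 5 -24 -2.2 1.5"

```text
time: 15.4
tool_pos: [551.2, -47.0, 222.8]
tcp_rot: [175.1, -17.4, 1.7]
ft_force: [1.6, -1.0, -3.5]
finger_gap: 27.3
```

>>> apply_moves:
  targets: "0 0 0 0 0 0 1.5;0 0 0 0 0 0 1.5;0 0 0 0 0 0 1.5;0 0 0 0 0 0 1.5;0 0 0 0 0 0 1.5"

```text
time: 15.9
tool_pos: [551.4, -50.3, 222.3]
tcp_rot: [175.1, -17.1, 1.6]
ft_force: [-1.0, -0.2, -2.8]
finger_gap: 27.3
```

```bash
python3 -c "
from h import *
a=axis(); delta(N+a*140,tool(a))"
```

```text
t 15.9 rot [-0.02   0.067 -0.004] cm [  1.99 -10.39  -0.26] gap 27.3 F [-1.  -0.2 -2.8] tcp [551.4 -50.3 222.3] [175.1 -17.1   1.6]
```

>>> apply_moves:
  targets: "-0.01 0.03 0 1 -4 -0.3 1.5;-0.02 0.067 0 1.5 -8 -0.3 1.5;-0.02 0.067 -0.004 2 -10.4 -0.3 1.5;-0.02 0.067 -0.004 2 -10.4 -0.3 1.5;-0.02 0.067 -0.004 2 -10.4 -0.3 1.5"

```text
time: 16.4
tool_pos: [569.0, 55.3, 222.2]
tcp_rot: [173.7, -20.9, 2.4]
ft_force: [0.3, -0.8, -3.2]
finger_gap: 26.8
```

>>> apply_moves:
  targets: "0 0 0 0 0 0 1.5;0 0 0 0 0 0 1.5;0 0 0 0 0 0 1.5;0 0 0 0 0 0 1.5;0 0 0 0 0 0 1.5"

```text
time: 16.9
tool_pos: [569.0, 55.4, 222.6]
tcp_rot: [173.7, -20.9, 2.4]
ft_force: [0.7, -1.4, -2.9]
finger_gap: 26.6
```

Run:
```python
from fit import *
a=axis(); delta(N+a*107.6,tool(a))
S=cv2.imread("pics/side8.png") # free view of bare nipple
for n in("side","top"): cv2.imwrite(f"pics/{n}11.png",snapshot(n)[:,:,::-1])
s,p,r=cur(); print("pred mouth side",proj("side",p+r.apply([0,0,67.6])),"60:",proj("side",p+r.apply([0,0,60])),"N tip",proj("side",N+a*38),"N24",proj("side",N+a*24))
for n in("side","top"):
  for q in("gun","nipple","latch"): print(n,q,[(np.round(d["at"],1),round(d["confidence"],2)) for d in place_of(n,q)[:2]])
print("proj N",proj("side",N),proj("top",N),"latch",proj("top",N+24*a))
```

```text
t 16.9 rot [-0.001 -0.001  0.002] cm [0.   0.14 3.32] gap 26.6 F [ 0.7 -1.4 -2.9] tcp [569.   55.4 222.6] [173.7 -20.9   2.4]
pred mouth side [[183.96524021 314.51366202]] 60: [[181.85268624 313.40590627]] N tip [[193.84275948 319.7756894 ]] N24 [[197.48900526 321.68111621]]
side gun [(array([184.5, 315.2]), 0.62), (array([345.3, 429.6]), 0.4)]
side nipple [(array([202.3, 326.2]), 0.46)]
side latch [(array([197.7, 320.2]), 0.48)]
top gun [(array([193.7, 324.9]), 0.44)]
top nipple [(array([184.9, 324. ]), 0.63)]
top latch [(array([184.6, 325.3]), 0.4), (array([185.8, 327.1]), 0.37)]
proj N [[203.57264992 324.86026001]] [[184.30614593 328.50247611]] latch [[186.37511371 327.62891863]]
```

Run:
```python
from fit import *
a=axis(); s,p,r=cur(); print("mouth top",proj("top",p+r.apply([0,0,67.6])),"tip",proj("top",N+38*a),"N",proj("top",N))
im=cv2.imread("pics/top9.png"); g=im[174:200,314:344]
print("top9 rows174 cols314"); print("\n".join(" ".join("%3d"%v for v in row) for row in g.max(2)))
im=cv2.imread("pics/side9.png"); g=im[188:214,308:338]
print("side9 rows188 cols308"); print("\n".join(" ".join("%3d"%v for v in row) for row in g.max(2)))
# brass saturation mask
for n,(r0,c0) in (("top",(174,314)),("side",(188,308))):
    h=cv2.imread(f"pics/{n}9.png")[r0:r0+26,c0:c0+30].astype(int); d=h[:,:,2]-h[:,:,0]
    print(n,"R-B"); print("\n".join(" ".join("%3d"%v for v in row) for row in d))
```

```text
mouth top [[190.92049515 324.94675895]] tip [[187.61853357 327.10392315]] N [[184.30614593 328.50247611]]
top9 rows174 cols314
110 102  93  88  91 110 111  88 123 130 125 124 126 122 122 120 121 119 119 115 117 116 118 114  80  72  88 109 115 155
133 126 124 120 114 113 101  92 128 130 130 127 129 123 121 124 121 127 122 121 120 118 123 117  83  80 130 135 134 136
151 144 139 136 137 131 102  98 128 137 132 131 129 128 128 127 128 126 126 119 122 122 123 111  84  81 125 132 135 133
167 161 164 159 159 149 100 102 135 132 131 136 130 134 128 130 127 129 127 126 128 128 127 112  89  86  87  91 122 128
157 163 159 161 164 159 108 118 133 139 139 137 135 130 133 129 129 133 135 131 133 135 127 101  87 109 114 113 106 100
146 145 149 154 153 150 104 125 137 140 140 133 111  96  96  89  91 115 137 140 140 136 134  91  91 125 131 126 125 122
132 132 136 137 139 128 101 129 144 141 139 108 109 116 126 118 103  91 133 146 144 143 136  87  87 139 144 140 141 137
114 122 125 123 125 112 100 127 137 129 121 123 123 114 117 114 109 101 100 140 147 146 136  84  87 150 155 158 151 148
124 124 117 1
[... 10845 characters left out ...]
  18  16  14  16  18  16  14  14  20  18  13  18  12  16  17  10  13  10  15  13  11  19  13  13  12
 16  16  19  19  13  19  16  17  15  16  17  16  18  15  15  18  18  18   7  16  13  16  12  13  12   9  13  15  12  14
 19  15  13  16  16  16  19  19  17  13  18  16  15  17  16  12  16  14  18  11  11  11   6  15  14  12  12   9  12   8
 19  17  17  12  14  18  15  14  16  17  17  17  21  14  17  16  19  13  15   9  13  14  14  13  13  17  14   8  10  15
 20  14  13  19  18  11  12  17  14  16  17  15  17  14  19  17  14  12  12  12  12  15  11  15  13  12  10  18  11  17
 12  20  17  17  17  17  13  15  17  14  15  15  15  15  15  19  16  18  17  14  12  10   9  21   7  11  13  12   9  14
```

Bare-nipple pixels (tip at top (187.5,327.1)) match the model within about 1 px. Descending along the axis.

>>> apply_moves:
  targets: "0 0 0 0 0.14 0.5 1.5;0 0 0 0 0.14 1.2 1.5;0 0 0 0 0.14 2 1.5;0 0 0 0 0.14 2.8 1.5;0 0 0 0 0.14 2.8 1.5"

```text
time: 17.8
tool_pos: [578.2, 51.5, 194.2]
tcp_rot: [173.7, -20.7, 2.4]
ft_force: [-1.8, -0.0, -3.5]
finger_gap: 26.7
```

>>> apply_moves:
  targets: "0 0 0 0 0 0.2 1.5;0 0 0 0 0 0.4 1.5;0 0 0 0 0 0.6 1.5;0 0 0 0 0 0.8 1.5;0 0 0 0 0 1 1.5"

```text
time: 18.3
tool_pos: [582.8, 50.8, 187.4]
tcp_rot: [173.7, -20.9, 2.4]
ft_force: [-0.1, -0.1, -4.4]
finger_gap: 27.3
```

```bash
cat > st.py <<'E'
from h import *
import sys
a=axis(); s,p,r=cur(); snapshot("side"); s,p,r=cur()
f=np.array(s["ft_force"])-np.array([0,0,-3.1]); T=tool(a)
print("mouth m",round((p-N)@a-67.6,1),"lateral tool xy of mouth",(T.T@(p+r.apply([0,0,67.6])-N))[:2].round(1),"F tool xyz",r.inv().apply(f).round(1),"gap",round(s["finger_gap"],1),"torque",s["wrist_torque"].round(2),"t",s["time"])
E
python3 st.py
```

```text
mouth m 34.8 lateral tool xy of mouth [-0.2 -0.5] F tool xyz [-0.9 -0.3  0.3] gap 26.9 torque [0.1  0.45 0.01] t 18.35
```

>>> apply_moves:
  targets: "0 0 0 0 0 0.15 1.5;0 0 0 0 0 0.3 1.5;0 0 0 0 0 0.45 1.5;0 0 0 0 0 0.6 1.5;0 0 0 0 0 0.7 1.5"

```text
time: 18.85
tool_pos: [585.1, 50.1, 180.7]
tcp_rot: [173.7, -20.9, 2.4]
ft_force: [-0.6, 0.9, -3.1]
finger_gap: 27.0
```

```bash
python3 st.py
```

```text
mouth m 27.8 lateral tool xy of mouth [-0.2 -0.5] F tool xyz [-0.6 -0.3  0.7] gap 26.8 torque [0.09 0.42 0.02] t 18.9
```

>>> apply_moves:
  targets: "0 0 0 0 0 0.1 1.5;0 0 0 0 0 0.2 1.5;0 0 0 0 0 0.3 1.5;0 0 0 0 0 0.4 1.5;0 0 0 0 0 0.4 1.5"

```text
time: 19.4
tool_pos: [586.9, 49.8, 177.8]
tcp_rot: [173.7, -21.0, 2.4]
ft_force: [-2.9, 0.5, 1.9]
finger_gap: 27.1
```

```bash
python3 st.py
```

```text
mouth m 24.6 lateral tool xy of mouth [ 0.6 -0.5] F tool xyz [ 0.3 -0.2 -6.1] gap 27.4 torque [0.1  0.48 0.  ] t 19.45
```

Contact with the balls appears at m≈24.6 mm, as specified. Pushing through the snap.

>>> apply_moves:
  targets: "0 0 0 0 0 0.1 1.5;0 0 0 0 0 0.2 1.5;0 0 0 0 0 0.3 1.5;0 0 0 0 0 0.4 1.5;0 0 0 0 0 0.5 1.5"

```text
time: 19.95
tool_pos: [588.2, 49.1, 171.6]
tcp_rot: [173.7, -20.9, 2.4]
ft_force: [2.3, -0.3, -4.7]
finger_gap: 27.0
```

```bash
python3 st.py
```

```text
mouth m 18.1 lateral tool xy of mouth [-0.7 -0.5] F tool xyz [ 2.9 -0.4  6.5] gap 26.8 torque [ 0.09 -0.36  0.05] t 20.0
```

>>> apply_moves:
  targets: "0 0 0 0.02 0 0.2 1.5;0 0 0 0.04 0 0.4 1.5;0 0 0 0.05 0 0.6 1.5;0 0 0 0.05 0 0.7 1.5;0 0 0 0.05 0 0.7 1.5"

```text
time: 20.5
tool_pos: [591.1, 48.7, 166.2]
tcp_rot: [173.7, -20.9, 2.4]
ft_force: [-5.8, 1.2, 2.0]
finger_gap: 26.9
```

```bash
python3 st.py
```

```text
mouth m 12.3 lateral tool xy of mouth [ 0.3 -0.6] F tool xyz [-3.8  0.4 -6.4] gap 27.0 torque [ 0.16  1.27 -0.05] t 20.55
```

>>> apply_moves:
  targets: "0 0 0 -0.03 0 0.1 1.5;0 0 0 -0.06 0 0.2 1.5;0 0 0 -0.06 0 0.3 1.5;0 0 0 -0.06 0 0.45 1.5;0 0 0 -0.06 0 0.45 1.5"

```text
time: 21.05
tool_pos: [592.7, 48.3, 162.4]
tcp_rot: [173.7, -21.0, 2.4]
ft_force: [-6.9, 0.4, 4.7]
finger_gap: 26.8
```

```bash
python3 st.py
```

```text
mouth m 8.2 lateral tool xy of mouth [ 0.5 -0.7] F tool xyz [-3.1 -0.2 -9.4] gap 26.6 torque [ 0.26  1.23 -0.02] t 21.1
```

>>> apply_moves:
  targets: "0 0 0 -0.03 0 0 1.5;0 0 0 -0.03 0 0 1.5;0 0 0 -0.03 0 0 1.5;0 0 0 -0.03 0 0 1.5;0 0 0 -0.03 0 0 1.5"

```text
time: 21.6
tool_pos: [592.6, 48.4, 162.6]
tcp_rot: [173.7, -21.0, 2.4]
ft_force: [-5.6, 1.2, 5.8]
finger_gap: 26.8
```

```bash
python3 st.py
python3 - <<'E'
from fit import *
cv2.imwrite("pics/side12.png",snapshot("side")[:,:,::-1])
for f in("side8","side12"):
    m=dark("side",(160,230,32,32),f"pics/{f}.png",45); y,x=np.nonzero(m); print(f,m.sum(),y.mean(),x.mean())
E
python3 st.py; python3 -c "
from bench import *
print(hand_in())"
```

```text
mouth m 8.4 lateral tool xy of mouth [ 0.4 -0.7] F tool xyz [-1.8 -1.  -9.3] gap 26.8 torque [ 0.22  1.08 -0.  ] t 21.65
side8 111.0 15.423423423423424 14.207207207207206
side12 108.0 15.444444444444445 14.212962962962964
mouth m 8.4 lateral tool xy of mouth [ 0.5 -0.6] F tool xyz [ -2.4  -0.4 -10.1] gap 27.0 torque [ 0.2   1.09 -0.06] t 21.75
the job is handed in; nothing more can be done
None
```

The cap is in its holder, the gun is snapped onto the nipple and held pressed down, and the job is handed in at about 21.8 s; no verdict was reported.

- **Cap:** I drew it off along the nipple's axis and let it go in the recess. The rim met the floor at the expected height. Its outline in the side camera was the same after release and just before hand-in.
- **Gun:** The balls resisted at about 25 mm, then the coupler snapped over and pulled on, as described. At hand-in the mouth was about 8.4 mm from the nipple's origin, so the collar was about 7.6 mm down. The push along the axis was about 10 N, sideways offset was under 1 mm by the arm's pose, and the fingers were still closed on the grip at 27 mm.
- **Bystanders:** I touched none that I know of, but I did not check their positions afterwards.

**What disagreed:**
- The fingertips stood about 28 mm behind the reported TCP, seen in the pictures. The first close on the cap missed for that reason, so I corrected for it.
- In the side picture the lifted gun sat about 2 px higher than predicted. The contact forces on the nipple then fitted the original figure.
- One network reading of the gun's mouth in the top view was about 3 px off. I ignored it because the side view agreed with the prediction.
- A sideways force of about 2 N remained on the gun at the end.

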